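# Load the nitrogen purge box and hold its lid ajar for flushing

### The job

Load the purge box for dry storage: its lid is leaning open, so set the attenuator block that stands near it, the loose transceiver and the loupe on the floor of the box, each standing or lying the way up it is now, not on top of one another and not dropped in. Then swing the lid forward and hold it ajar at 30 degrees (0 is shut) so that I can flush the box with nitrogen; it falls if you let go and must not fall shut, so finish still holding it there. Leave everything else on the bench where it is.

Things in the scene. Friction and masses are not known exactly. Their poses are not given: they have to be found in the camera images.
- purge_box: Grey metal tub, fixed. 130 (x) x 210 (y) mm, walls 5 mm; rim at z 50 (gasket 52) mm, inner floor 120 x 200 mm at z 8 mm. Origin: centre of the underside, on a mat about 1 mm above the bench beside it. x: from the front wall to the hinge side, away from the robot; y along the hinge; z up. A gauge stands 7 mm out of the front, a hose barb 25 mm out of the +y wall.
- lid_hinge (a point): Point on the lid's hinge axis, midway along it, at x +69, z +56 mm in the purge box's frame; the axis runs along the box's y.
- purge_lid (a joint): Opening angle of the lid in rad: 0 shut (level), pi/2 upright, 1.92 leaning back on its stop, where it starts and stays by its own weight. Nearly frictionless: let go below upright it falls shut. Aluminium frame 8 mm thick with a clear pane, 210 mm wide, front edge 134 mm from the hinge axis; 0.28 kg.
- lid_handle (a point): Middle of the lid's handle: round steel bar, 10 mm thick, 110 mm long, parallel to the hinge, in the lid's mid-plane 167 mm from the hinge axis; 94 mm clear between its two end arms, 28 mm clear between bar and lid edge. At lid angle a it lies 167 cos a mm from the hinge towards the robot (box -x) and 167 sin a mm above the hinge.
- attenuator: Small black block 24 (x) x 50 (y) x 22 mm high, 68 mm long with the round stub at each end, with a white dial 18 mm across and 7 mm high on top, standing within 0.5 m of the box (a like one far off at the right end of the bench is not meant). Origin: centre of the underside; z up through the dial.
- transceiver: Slim metal pluggable transceiver 69 (x) x 14 (y) x 11 mm high, lying loose on the bench, nearer the robot than keyboard and notepad (not one of those in the black tray): a solid body from x -25 to +32 mm, then a thin wire latch at the -x end. Origin: on the underside; z up.
- loupe: Folding loupe: a white rounded block 30 (x) x 34 (y) x 16 mm high with a black round top. Origin: centre of the underside; z up.
- cleaner_cassette: Bystander: white connector cleaner, 64 x 118 x 37 mm, loose. Origin: centre of the underside.
- click_cleaner: Bystander: white pen-shaped cleaner, 15 x 174 (y) x 15 mm, loose. Origin: centre of the underside.
- tape_roll: Bystander: roll of masking tape, 104 mm across, 25 mm high, loose. Origin: centre of the underside.
- tweezers: Bystander: steel tweezers, 12 x 124 (y) x 8 mm, loose. Origin: centre of the underside.

How it is judged:
By the outcome, as a careful person would: the job done as asked, in the order asked, and still so for the second after the job is handed in, while the arm keeps its last pose, push and grip.
It also fails if it takes over 72 s, if anything falls off the work surface, if the arm or the gripper's body presses on something with over 40 N, if the wrist force passes 120 N, or if a joint passes its speed limit or range.

### The arm

A 6-joint arm with a two-finger parallel gripper is mounted at the origin on a cart in front of the work surface, level with it; the furniture and walls round the work are solid. World frame = base frame: x ahead of the robot, y to its left, z up, the work surface at z = 0. Lengths are in m, angles in degrees, forces in N, time in s.
With the tool pointing down it reaches from about 0.275 to 0.825 m from the base axis. Payload 4.9 kg.
Tool frame: the origin (TCP) lies at the very end of the fingers, on their centre line; the grasp point (between the pads) lies 19 mm behind it; x points along the fingers, y is the direction in which the jaws open and shut, and the axes are right-handed (so a half turn about x gives the same grasp; the last joint's range is limited). The gripper opens to 85 mm and grips with 20 to 120 N. Pads are 22 mm wide; open, the fingers measure 114 mm over their backs; the gripper's body (76 mm by 85 mm) begins 54 mm behind the grasp point. The pads swing forward as they close: fully open they stand 13 mm farther back than shut.
Start: joints at [56.081, 18.69, -11.035, 60.275, 0, 82.311], TCP at [0.243, 0.493, 0.231] pointing down, gripper open.
Joint ranges: [-152.03, 152.03], [-55.5, 102.48], [-74.3, 77.21], [-110.64, 120.58], [-84.22, 78.4], [-180, 180]. Speed limits (degrees/s): [147.25, 147.25, 180, 180, 180, 180].

### API

Orientations are given as [roll, pitch, yaw] about the fixed x, y, z axes, in that order (R = Rz(yaw) Ry(pitch) Rx(roll)).
In Python, from station import r gives the robot as it stands. Calls block until the motion is done:
- r.move_pose(position, orientation): joint-space move of the TCP to a pose.
- r.servo_line(position, orientation=None, rate=0.15): straight line of the TCP; orientation=None keeps the orientation; rate is the mean speed in m/s.
- r.move_joints(angles): joint-space move.
- r.gripper_to(opening): finger opening in m; the grip force is fixed at half the most; returns when the fingers have stopped.
- r.wait(seconds).
- r.inverse_kinematics(position, orientation): joint angles nearest the present ones, or None.
- r.grab_frame(name): name is "scene" or "side" or "wrist"; returns the picture (384x512x3 uint8, blue, green, red); there is no depth.
- r.camera_model(name): a dict with "fx", "fy", "cx", "cy" (pixels), "eye" and "rotation" of the camera in the world; the wrist camera has in their place "mount" (4x4, takes a point from camera to tool coordinates, whose origin is the TCP and whose axes are the tool frame's). Camera axes: x right, y up, looking along -z (the intrinsics and any distortion apply to the point x, -y, -z); pixel columns grow to the right and rows downward; lengths in m; the calibration is good to about 2 mm. A picture is of the moment at which its call begins: read the wrist's pose just before it. camera_model takes no time and is no camera call.
A pose or a line that the arm cannot do raises r.PlanningError and nothing moves.
- r.close_job(): hands the job in, once; it reports no verdict.
Readings, each from a call of its own:
- r.get_t(): time.
- r.get_q(): joint angles.
- r.get_qvel(): joint speeds.
- r.get_joint_torque(): joint torques, N m.
- r.get_tool_pos(): TCP position.
- r.get_tcp_rot(): TCP orientation.
- r.get_contact_force(): force on the tool from outside, world axes, zero at the start.
- r.get_torque(): the same for the moment, N m.
- r.get_gripper_width(): finger opening in m.
Only numpy, scipy, OpenCV 4.12 (cv2) and the standard library are available. Lean on these libraries where they do the work, as an engineer would, in place of code of your own. Each camera call takes 0.05 s, during which the arm holds its last target. There are 200 camera calls.

## Working session

There is one attempt and no reset: what is moved stays moved. The work goes in short steps, each a Python script; the robot and the scene stay as the last script left them, time stands still between calls to the robot, and variables do not carry over. Pictures are saved under pics/ and viewed, about 8 in all and at most 12, crops included, and the job is handed in when it is done.

```bash
mkdir -p pics; ls; python3 - <<'E'
from station import r
import cv2
for n in ("scene","side"):
    m=r.camera_model(n); print(n,m)
    cv2.imwrite(f"pics/{n}0.png",r.grab_frame(n))
print(r.camera_model("wrist"), r.get_t(), r.get_tcp_rot())
cv2.imwrite("pics/wrist0.png",r.grab_frame("wrist"))
E
```

```text
pics
scene {'fx': 416.48351798665595, 'fy': 416.48351798665595, 'cx': 254.23248016373455, 'cy': 200.32952386796984, 'eye': array([-0.63969053,  0.66361586,  0.79869705]), 'rotation': array([  60.29818778,    1.10174169, -119.74587746])}
side {'fx': 369.73427628434905, 'fy': 369.73427628434905, 'cx': 258.83547260229085, 'cy': 191.35242930310304, 'eye': array([0.43817276, 1.13834812, 0.73702917]), 'rotation': array([  58.644196  ,    1.06531321, -177.14869199])}
{'fx': 340.1596781995865, 'fy': 340.1596781995865, 'cx': 253.3719395160359, 'cy': 189.5309902786992, 'mount': array([[ 6.77964905e-04,  3.28995896e-01, -9.44331108e-01,
        -1.43025206e-01],
       [ 9.99999645e-01,  2.49355187e-04,  8.04804047e-04,
         7.49385053e-04],
       [ 5.00251089e-04, -9.44331318e-01, -3.28995610e-01,
        -8.46372940e-02],
       [ 0.00000000e+00,  0.00000000e+00,  0.00000000e+00,
         1.00000000e+00]])} 0.1 [ -96.56317222   89.91044068 -122.79275059]
```

View pics/scene0.png

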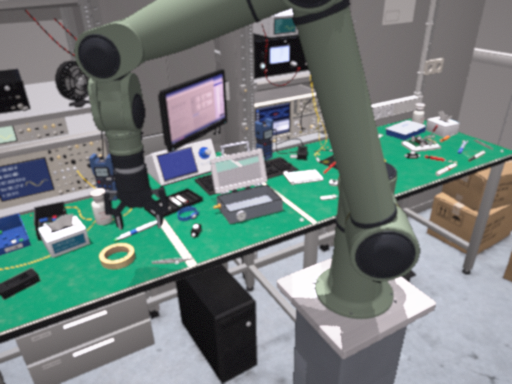

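View pics/side0.png

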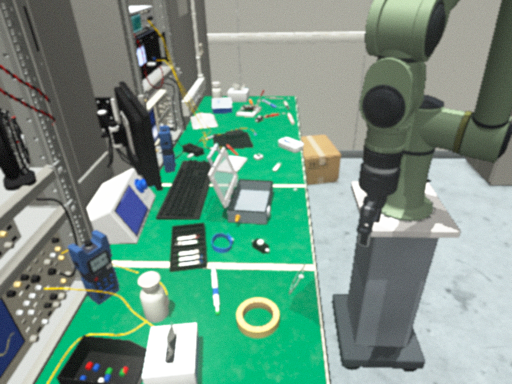

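The box shows at side (248,203), with the lid behind it. A black thing with a white dial is at side (260,244), which is probably the attenuator. Small white and grey things are at side (258,156) and (277,167). I'll cast rays for all of these and enlarge the crop.

```bash
cat > h.py <<'E'
import numpy as np, cv2
from scipy.spatial.transform import Rotation as R
from station import r
def Rm(o): return R.from_euler('xyz',o,degrees=True).as_matrix()
def wcam(pos,rot):
    m=r.camera_model("wrist"); M=np.array(m["mount"]); T=Rm(rot)
    return m, np.array(pos)+T@M[:3,3], T@M[:3,:3]
def cam(name):
    if name=="wrist": return wcam(r.get_tool_pos(),r.get_tcp_rot())
    m=r.camera_model(name); return m,np.array(m["eye"]),Rm(m["rotation"])
def ray(c,u,v,z):
    m,e,Q=c
    d=Q@np.array([(u-m["cx"])/m["fx"],-(v-m["cy"])/m["fy"],-1]); return e+d*(z-e[2])/d[2]
def proj(c,p):
    m,e,Q=c; q=Q.T@(np.asarray(p)-e); return np.array([m["cx"]+m["fx"]*q[0]/-q[2], m["cy"]-m["fy"]*q[1]/-q[2]])
E
python3 - <<'E'
from h import *
s=cam("side"); c=cam("scene")
for n,u,v,z in [("boxFR",271,188,.05),("boxFL",267,223,.05),("boxBL",229,219,.05),("boxBR",238,183,.05),("att",260,244,.02),("a",258,156,.01),("b",277,167,.01),("cass",289,144,.02),("tweez",297,279,0)]: print(n,ray(s,u,v,z).round(3))
for n,u,v,z in [("att",196,230,.02),("b",328,197,.01),("a",333,182,.01),("cyl",302,219,0.01)]: print(n,ray(c,u,v,z).round(3))
im=cv2.imread("pics/side0.png")[120:270,150:330]
cv2.imwrite("pics/sidecrop.png",cv2.resize(im,None,fx=4,fy=4,interpolation=cv2.INTER_CUBIC))
E
```

```text
boxFR [ 0.464 -0.011  0.05 ]
boxFL [0.472 0.202 0.05 ]
boxBL [0.594 0.184 0.05 ]
boxBR [ 0.587 -0.045  0.05 ]
att [0.491 0.269 0.02 ]
a [ 0.53  -0.357  0.01 ]
b [ 0.444 -0.252  0.01 ]
cass [ 0.389 -0.467  0.02 ]
tweez [ 0.384  0.392 -0.   ]
att [0.481 0.267 0.02 ]
b [ 0.442 -0.264  0.01 ]
a [ 0.53 -0.36  0.01]
cyl [ 0.364 -0.087  0.01 ]
```

View pics/sidecrop.png

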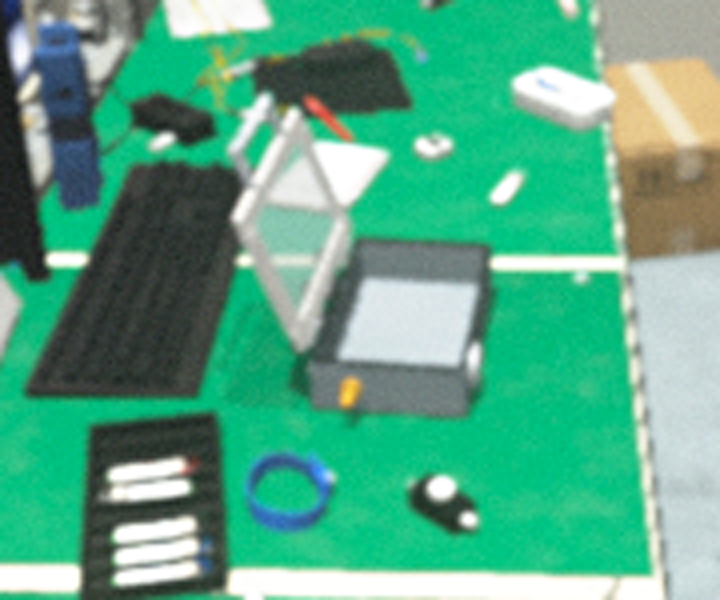

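The loupe is the white block with a black top at crop (433,147), world about (0.53,-0.36). The transceiver is at crop (507,187), about (0.444,-0.252). The attenuator is at crop (443,500), about (0.485,0.268), and rotated. Next I'll take close wrist views.

```bash
cat >> h.py <<'E'
def down(phi):
    c,s=np.cos(np.radians(phi)),np.sin(np.radians(phi))
    T=np.array([[0,c,s],[0,s,-c],[-1,0,0.]])
    import warnings; warnings.simplefilter("ignore")
    return R.from_matrix(T).as_euler('xyz',degrees=True)
E
python3 - <<'E'
from h import *
import pickle
T=Rm(r.get_tcp_rot()); print("phi0",np.degrees(np.arctan2(T[1,1],T[0,1])))
V={}
for n,p in [("w1",(.43,.21,.22)),("w2",(.43,-.28,.2))]:
    for ph in (90,-90): print(n,ph,r.inverse_kinematics(p,down(ph)))
    r.move_pose(p,down(90)); r.wait(.3)
    V[n]=cam("wrist"); cv2.imwrite(f"pics/{n}.png",r.grab_frame("wrist"))
pickle.dump(V,open("V.pkl","wb")); print(r.get_t())
a=np.vstack([cv2.resize(cv2.imread(f"pics/{n}.png"),None,fx=1,fy=1) for n in V]); 
E
```

```text
phi0 63.76944267097639
w1 90 [ 17.18230861  11.63702025 -22.33940195  56.02357781   0.
  17.18230861]
w1 -90 [  17.18230861   11.63702025  -22.33940195   56.02357781    0.
 -162.81769139]
w2 90 [-41.31728918  16.19549459 -19.36896891  54.4355365    0.
 -41.31728918]
w2 -90 [-41.31728918  16.19549459 -19.36896891  54.4355365    0.
 138.68271082]
3.9167
```

View pics/w1.png

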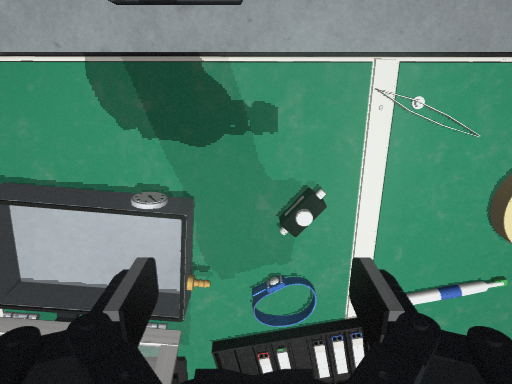

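View pics/w2.png

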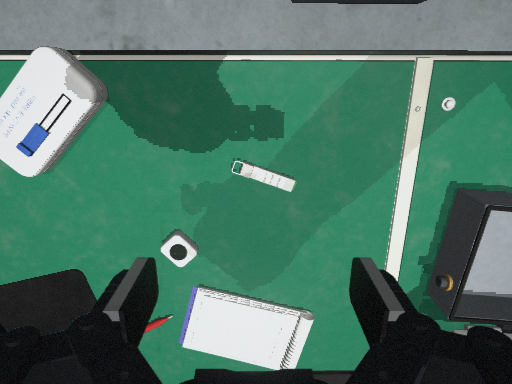

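In w1 the attenuator is at (303,210), its dial at (304,217), and its stubs at (320,192) and (283,231). The box's +y front corner is at (193,197). In w2 the transceiver runs from (237,167) (latch) to (293,185), and the loupe is at (180,249). I'll measure these with masks and take one view centred on the box.

```bash
python3 - <<'E'
from h import *
import pickle
V=pickle.load(open("V.pkl","rb"))
r.move_pose((.40,.09,.24),down(90)); r.wait(.3)
V["w3"]=cam("wrist"); cv2.imwrite("pics/w3.png",r.grab_frame("wrist")); pickle.dump(V,open("V.pkl","wb"))
def blob(n,u,v,mask,rad):
    m=np.zeros_like(mask); cv2.circle(m,(u,v),rad,255,-1); m&=mask
    k,l,st,ce=cv2.connectedComponentsWithStats(m)
    i=max(range(1,k),key=lambda i:st[i,4]); c=max(cv2.findContours((l==i).astype(np.uint8),0,1)[0],key=cv2.contourArea)
    return ce[i],st[i,4],c[:,0,:].astype(float)
def fit(n,c,z):
    P=np.array([ray(V[n],u,v,z)[:2] for u,v in c]); 
    (cx,cy),(w,h),a=cv2.minAreaRect((P*1000).astype(np.float32)); return (round(cx,1),round(cy,1)),(round(w,1),round(h,1)),round(a,1)
for n,u,v,rad,kind,z in [("w1",303,212,32,"obj",.011),("w1",303,212,32,"white",.015),("w1",304,217,12,"white",.029),("w2",263,176,40,"obj",.006),("w2",266,177,34,"white",.011),("w2",180,249,24,"white",.014),("w2",178,252,14,"black",.016)]:
    hsv=cv2.cvtColor(cv2.imread(f"pics/{n}.png"),cv2.COLOR_BGR2HSV); H,S,Va=cv2.split(hsv)
    mask={"obj":~cv2.inRange(hsv,(55,90,20),(95,255,255)),"white":cv2.inRange(hsv,(0,0,120),(180,80,255)),"black":cv2.inRange(hsv,(0,0,0),(180,255,70))}[kind]
    ce,ar,c=blob(n,u,v,mask,rad)
    print(n,kind,ce.round(1),ar,ray(V[n],*ce,z).round(4),fit(n,c,z))
im=[cv2.resize(cv2.imread(f"pics/{n}.png")[y-32:y+32,x-40:x+40],(400,320),interpolation=cv2.INTER_NEAREST) for n,x,y in (("w1",303,212),("w2",180,249))]
w3=cv2.imread("pics/w3.png")
cv2.imwrite("pics/w3b.png",np.vstack([np.hstack(im),cv2.resize(w3[150:360,100:420],(800,525))[:280]]))
print(r.get_t())
E
```

```text
w1 obj [304.1 213.8] 987 [0.4968 0.268  0.011 ] ((497.5, 268.2), (24.7, 69.0), 48.5)
w1 white [304.  218.1] 215 [0.5002 0.2674 0.015 ] ((500.2, 267.5), (17.0, 18.1), 0.1)
w1 white [304.  218.1] 215 [0.494  0.2652 0.029 ] ((494.0, 265.2), (16.4, 17.4), 0.1)
w2 obj [264.9 175.6] 853 [ 0.4481 -0.2673  0.006 ] ((447.2, -269.2), (67.2, 16.2), 70.8)
w2 white [266.  176.6] 730 [ 0.4477 -0.2663  0.011 ] ((447.0, -268.4), (63.7, 14.0), 70.8)
w2 white [178.2 250.2] 522 [ 0.5309 -0.3612  0.014 ] ((531.8, -361.2), (34.0, 30.4), 42.6)
w2 black [177.8 251.7] 191 [ 0.5316 -0.3614  0.016 ] ((531.9, -361.7), (16.3, 17.6), 86.3)
5.6583
```

View pics/w3.png

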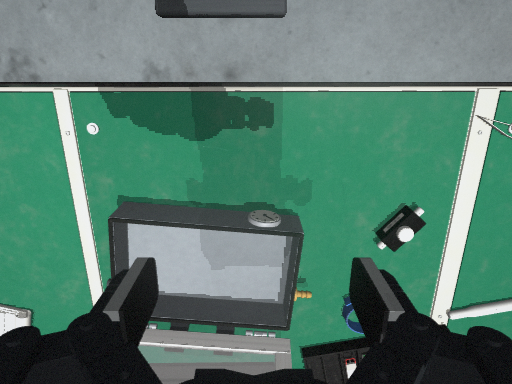

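The masks give the catalogue sizes, so the three objects are located. Next is the box rim, zoomed in on w3 (corners near (112,218), (303,234) and (291,328)).

```bash
python3 - <<'E'
import cv2
w=cv2.imread("pics/w3.png")[195:345,100:312]
w=cv2.convertScaleAbs(w,alpha=1.8)
cv2.imwrite("pics/w3z.png",cv2.resize(w,(795,562),interpolation=cv2.INTER_CUBIC))
E
```

```text
(no output)
```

View pics/w3z.png

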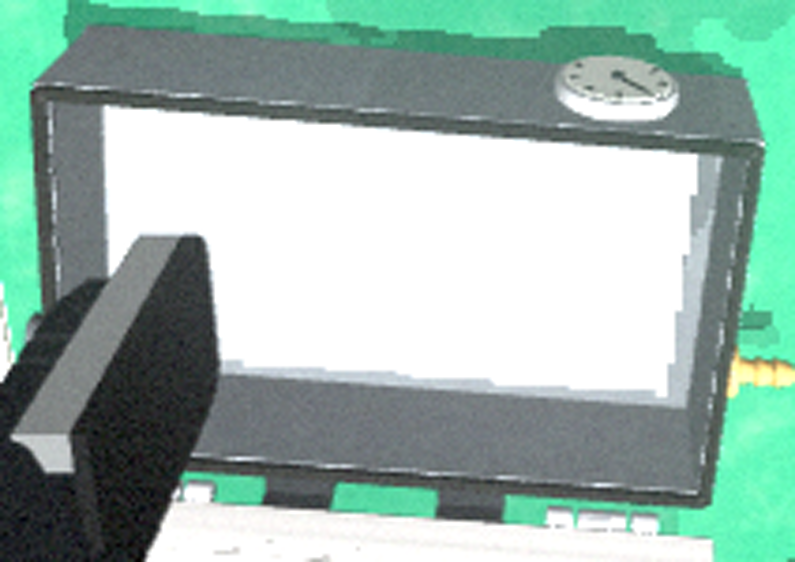

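```bash
cat >> h.py <<'E'
def boxpose():
    import pickle
    V=pickle.load(open("V.pkl","rb"))["w3"]
    P=[ray(V,100+u/3.75,195+v/3.747,.053)[:2] for u,v in [(33,88),(765,146),(711,505)]]
    yv=(P[1]-P[0]); xv=P[2]-P[1]
    yaw=np.degrees(np.arctan2(-yv[0],yv[1])); c=(P[0]+P[2])/2
    return c,yaw,np.linalg.norm(yv),np.linalg.norm(xv),np.degrees(np.arctan2(xv[1],xv[0]))
def b2w(x,y):
    c,yaw=boxpose()[:2]; a=np.radians(yaw)
    return c+np.array([[np.cos(a),-np.sin(a)],[np.sin(a),np.cos(a)]])@[x,y]
def pick(x,y,phi,z,op):
    r.gripper_to(op); r.move_pose((x,y,.10),down(phi)); r.servo_line((x,y,z),rate=.12)
    r.gripper_to(0.0); w=r.get_gripper_width(); r.servo_line((x,y,.13),rate=.15); r.wait(.1)
    print("width",w,r.get_gripper_width(),"t",r.get_t())
def place(bx,by,phi,z,op):
    x,y=b2w(bx,by)
    r.move_pose((x,y,.125),down(phi)); r.servo_line((x,y,z+.005),rate=.12); r.wait(.15)
    f0=np.array(r.get_contact_force()); zz=z+.005
    while zz>z-.003:
        zz-=.0007; r.servo_line((x,y,zz),rate=.03)
        d=np.array(r.get_contact_force())-f0
        if d[2]>2.5: break
    print("placed at",zz,d.round(1)); r.gripper_to(op); r.wait(.1); r.servo_line((x,y,.13),rate=.15); print("t",r.get_t())
E
python3 - <<'E'
from h import *
print(boxpose(), b2w(69,0))
s=cam("side")
for u,v,z in [(160,182,.05),(160,182,.1),(162,190,0)]: print("monitor",ray(s,u,v,z).round(3))
yaw=boxpose()[1]
pick(.4955,.2665,48.5,.003,.05)
cv2.imwrite("pics/h1.png",r.grab_frame("wrist"))
E
```

```text
(array([0.535779  , 0.03466652]), np.float64(-5.081440255614194), np.float64(0.20829337691319275), np.float64(0.1278504770165619), np.float64(-5.051358212162962)) [69.26459579 -6.07677705]
monitor [ 0.883 -0.048  0.05 ]
monitor [0.85  0.039 0.1  ]
monitor [ 0.89  -0.072  0.   ]
width 0.022643498667634963 0.022836811403314394 t 9.4917
```

```bash
python3 - <<'E'
from h import *
import pickle
V=pickle.load(open("V.pkl","rb")); s=cam("side"); c=cam("scene")
for b in [(-.065,.105),(-.065,-.105),(.065,.105),(.065,-.105)]:
    p=np.r_[b2w(*b),.053]; print(p.round(3),"side",proj(s,p).round(0),"w1",proj(V["w1"],p).round(0),"w2",proj(V["w2"],p).round(0))
    
place(0,.055,90+boxpose()[1],.0125,.036)
E
```

```text
[0.48  0.145 0.053] side [265. 212.] w1 [187. 215.] w2 [707. 224.]
[ 0.462 -0.064  0.053] side [272. 180.] w1 [-29. 197.] w2 [488. 205.]
[0.61  0.133 0.053] side [226. 209.] w1 [184. 322.] w2 [643. 335.]
[ 0.591 -0.076  0.053] side [238. 178.] w1 [ -8. 308.] w2 [449. 320.]
placed at 0.011900000000000008 [-1.4  0.9  5. ]
t 14.9667
```

```bash
python3 - <<'E'
from h import *
ph=90+boxpose()[1]
pick(.4485,-.2635,160.8,.002,.035)
assert r.get_gripper_width()>.009
place(0,0,ph,.0115,.026)
pick(.5315,-.3612,132.6,.003,.055)
assert r.get_gripper_width()>.02
place(0,-.055,ph,.0125,.042)
r.gripper_to(.085)
x,y=b2w(-.12,.0); r.move_pose((x,y,.24),down(90)); r.wait(.2)
cv2.imwrite("pics/w4.png",r.grab_frame("wrist")); print(r.get_t())
E
```

```text
width 0.011711456286999832 0.011681188738327998 t 19.3417
placed at 0.011600000000000006 [-2.1  0.8  7.4]
t 25.3083
width 0.027946222427295338 0.028503510030721033 t 29.5833
placed at 0.013300000000000006 [-1.7  0.   4.2]
t 34.875
36.35
```

View pics/w4.png

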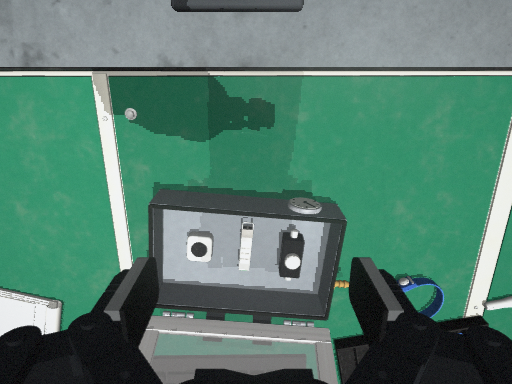

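All three items are in the box, upright and apart: loupe (199,248), transceiver (246,243), attenuator (291,252). Now the lid. I'll check IK along the arc, grip the bar and swing it to 30°.

```bash
cat >> h.py <<'E'
D=.015
def lidpose(a,beta,flip=True,lift=0):
    yaw=np.radians(boxpose()[1]); ar,b=np.radians(a),np.radians(beta)
    ex=np.array([np.cos(yaw),np.sin(yaw),0]); ez=np.array([0,0,1.])
    h=np.r_[b2w(.069-.167*np.cos(ar),0),.057+.167*np.sin(ar)]
    tx=np.sin(b)*ex-np.cos(b)*ez; ty=np.cos(b)*ex+np.sin(b)*ez
    if flip: ty=-ty
    T=np.c_[tx,ty,np.cross(tx,ty)]
    return h+tx*(D-lift), R.from_matrix(T).as_euler('xyz',degrees=True)
def beta(a): return 25*(108-a)/78
E
python3 - <<'E'
from h import *
for fl in (True,False):
    print(fl,[(a,np.round(q,0) if (q:=r.inverse_kinematics(*lidpose(a,beta(a),fl))) is not None else None) for a in (108,70,30)])
fl=True
q=r.inverse_kinematics(*lidpose(108,0,fl,.07))
if q is None: raise SystemExit
r.gripper_to(.06); r.move_pose(*lidpose(108,0,fl,.07)); r.wait(.1); f0=np.array(r.get_contact_force())
cv2.imwrite("pics/l0.png",r.grab_frame("side"))
r.servo_line(lidpose(108,0,fl)[0],rate=.12); print("down",(np.array(r.get_contact_force())-f0).round(1))
r.gripper_to(0); r.wait(.1); print("w",r.get_gripper_width(),(np.array(r.get_contact_force())-f0).round(1),r.get_t())
cv2.imwrite("pics/l1.png",np.hstack([cv2.resize(r.grab_frame("wrist"),(400,300)),cv2.resize(r.grab_frame("side")[100:250,140:340],(400,300))]))
E
```

```text
True [(108, array([ -4.,  31.,   4.,  63.,   0., -89.])), (70, array([ -4.,  12., -27.,  39.,  -0., -89.])), (30, array([ -4.,   3., -57.,   6.,  -1., -89.]))]
False [(108, array([-4., 31.,  4., 63.,  0., 91.])), (70, array([ -4.,  12., -27.,  39.,  -0.,  91.])), (30, array([ -4.,   3., -57.,   6.,  -1.,  91.]))]
down [ 0.4 -0.4  1.5]
w 0.007663235867686744 [1.5 0.5 4.8] 39.5667<sys>:0: UserWarning: Gimbal lock detected. Setting third angle to zero since it is not possible to uniquely determine all angles.
```

View pics/l1.png

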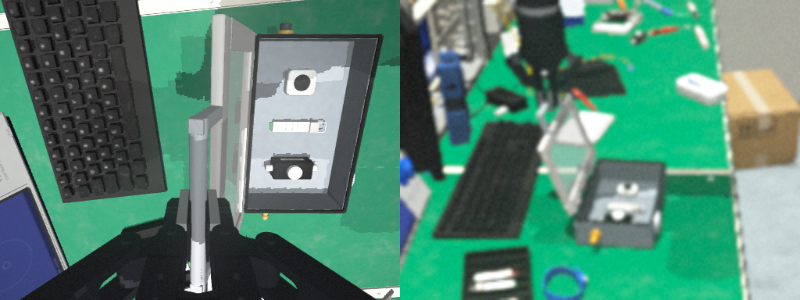

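The bar is gripped, with a reading of 7.7 mm that fits the low readings on the other items. Now I'll swing it along the arc, watching the force.

```bash
python3 - 2>/dev/null <<'E'
from h import *
for a in list(range(100,29,-7))+[30]:
    r.servo_line(*lidpose(a,beta(a)),rate=.09)
    f=np.array(r.get_contact_force()); print(a,f.round(1),round(r.get_gripper_width(),4))
    if np.linalg.norm(f)>50: print("STOP"); break
r.wait(.3); print(r.get_t(),r.get_tool_pos(),lidpose(30,25)[0],np.array(r.get_contact_force()).round(1))
s=r.grab_frame("side"); cv2.imwrite("pics/s5.png",s); cv2.imwrite("pics/sc5.png",r.grab_frame("scene")); cv2.imwrite("pics/wr5.png",r.grab_frame("wrist"))
cv2.imwrite("pics/l2.png",np.hstack([cv2.resize(cv2.imread("pics/wr5.png"),(400,300)),cv2.resize(s[120:270,170:370],(400,300),interpolation=cv2.INTER_CUBIC)]))
E
```

```text
100 [3.2 0.2 5.4] 0.0079
93 [1.7 1.2 9.7] 0.0075
86 [-0.4 -0.1  8.6] 0.0076
79 [0.9 0.4 9.8] 0.0074
72 [-2.5  0.7 10.4] 0.0076
65 [-4.2  1.2  9. ] 0.0074
58 [-2.5  1.3  3.1] 0.0074
51 [-1.2  1.5  3.9] 0.0074
44 [-7.9  2.3  7.5] 0.0078
37 [-10.7   3.9   7.3] 0.0076
30 [-11.7   3.6   8.1] 0.0072
30 [-12.8   3.7   7.5] 0.0078
44.2917 [0.46548188 0.04121562 0.12621956] [0.46676434 0.04080338 0.12690538] [-12.6   3.8   7.9]
```

View pics/l2.png

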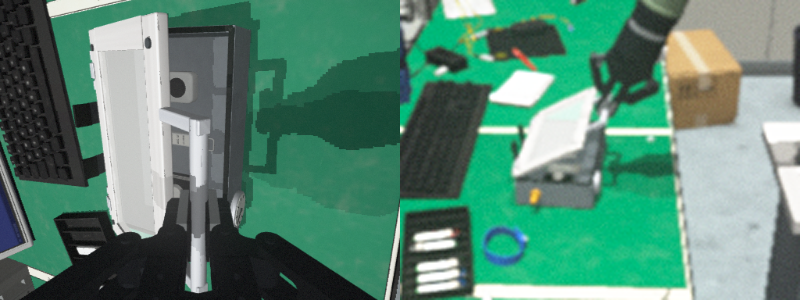

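The lid is ajar and held. I'll check its angle independently from image points, using one zoom.

```bash
python3 - 2>/dev/null <<'E'
from h import *
w=cv2.imread("pics/wr5.png")[0:250,100:350]; s=cv2.imread("pics/s5.png")[155:230,215:290]
cv2.imwrite("pics/z.png",np.hstack([cv2.resize(w,(400,400),interpolation=cv2.INTER_CUBIC),cv2.resize(s,(400,400),interpolation=cv2.INTER_CUBIC)]))
def P(a,rad,y,off=0):
    ar=np.radians(a); x=.069-rad*np.cos(ar)+off*np.sin(ar); z=.057+rad*np.sin(ar)+off*np.cos(ar); return np.r_[b2w(x,y),z]
S,W=cam("side"),cam("wrist")
for a in (25,30,35):
    for n,rad,y,o in [("corner+y top",.134,.105,.004),("corner-y top",.134,-.105,.004),("bar end -y",.167,-.055,.005)]:
        p=P(a,rad,y,o); print(a,n,"zoom side",((proj(S,p)-[215,155])*400/75).round(0),"zoom wrist",((proj(W,p)-[100,0])*1.6).round(0))
E
```

```text
25 corner+y top zoom side [242. 212.] zoom wrist [210. 627.]
25 corner-y top zoom side [283.  51.] zoom wrist [193.  30.]
25 bar end -y zoom side [319.  68.] zoom wrist [273. 237.]
30 corner+y top zoom side [232. 197.] zoom wrist [184. 643.]
30 corner-y top zoom side [275.  37.] zoom wrist [153.  26.]
30 bar end -y zoom side [308.  50.] zoom wrist [224. 245.]
35 corner+y top zoom side [221. 182.] zoom wrist [155. 658.]
35 corner-y top zoom side [265.  24.] zoom wrist [108.  22.]
35 bar end -y zoom side [295.  33.] zoom wrist [167. 253.]
```

View pics/z.png

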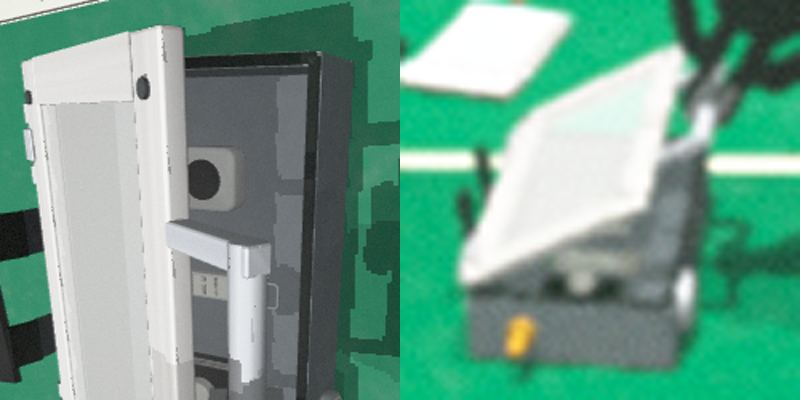

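```bash
python3 - 2>/dev/null <<'E'
from h import *
def P(a,rad,y,off=0):
    ar=np.radians(a); return np.r_[b2w(.069-rad*np.cos(ar)+off*np.sin(ar),y),.057+rad*np.sin(ar)+off*np.cos(ar)]
W=cam("wrist"); w=cv2.cvtColor(cv2.imread("pics/wr5.png"),cv2.COLOR_BGR2GRAY)
print("bar row188 cols 235-275",w[188,235:275].tolist())
print("lid row 80 cols 175-225",w[80,175:225].tolist())
for a in (27,28.5,30):
    out=[]
    for rad,off,row in [(.167,0,188),(.134,.004,80),(.134,-.004,80)]:
        L=np.array([proj(W,P(a,rad,y,off)) for y in np.linspace(-.1,0,41)]); o=np.argsort(L[:,1]); out.append(round(np.interp(row,L[o,1],L[o,0]),1))
    print(a,"bar centre col@188, lid top edge col@80, bottom edge col@80",out)
for y in (.105,-.105): print("box rim corner wrist zoom",((proj(W,np.r_[b2w(-.065,y),.053])-[100,0])*1.6).round(0))
E
```

```text
bar row188 cols 235-275 [106, 104, 105, 104, 105, 105, 110, 147, 185, 209, 214, 221, 223, 230, 232, 233, 230, 229, 229, 228, 226, 223, 216, 208, 200, 190, 181, 171, 149, 132, 117, 98, 91, 101, 101, 101, 102, 112, 133, 96]
lid row 80 cols 175-225 [205, 206, 209, 209, 210, 207, 208, 208, 209, 212, 229, 226, 226, 224, 225, 222, 223, 227, 230, 230, 231, 230, 229, 230, 230, 234, 244, 244, 232, 205, 189, 186, 183, 181, 179, 176, 173, 169, 166, 165, 149, 106, 99, 98, 99, 100, 101, 99, 100, 101]
27 bar centre col@188, lid top edge col@80, bottom edge col@80 [np.float64(268.3), np.float64(213.6), np.float64(228.7)]
28.5 bar centre col@188, lid top edge col@80, bottom edge col@80 [np.float64(260.1), np.float64(206.4), np.float64(222.2)]
30 bar centre col@188, lid top edge col@80, bottom edge col@80 [np.float64(251.3), np.float64(199.0), np.float64(215.5)]
box rim corner wrist zoom [300. 530.]
box rim corner wrist zoom [319.  51.]
```

```bash
python3 - <<'E'
from station import r
print(r.get_t(),r.get_gripper_width(),r.get_contact_force()); r.close_job()
E
```

```text
44.4417 0.007535849447971297 [-10.978981     3.68589498   7.82491681]
the job is handed in; nothing more can be done
```

The job is handed in at 44.4 s of the 72 s allowed, with the gripper still holding the lid ajar at about 30°. The attenuator, transceiver and loupe are on the box floor.

- **Items in the box:** each was lowered until it touched the floor, and then released. A picture taken before closing the lid shows all three upright and apart.
- **Lid angle:** in the wrist view the handle bar gives 29.6° and the two lid edges give 29.2° and 30.0°. The side view read lower, about 26–27°. I discounted it because it is coarse and showed known box corners up to about 4 pixels off.
- **Hold on the lid:** the grip was steady, with a wrist force of about 14 N.
- **Other things on the bench:** nothing else was touched on purpose, but I did not measure the bystanders again at the end.

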